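# Show the fullest tin to the price reader

### The arm

A 6-joint arm with a two-finger parallel gripper is mounted at the origin on the work surface. World frame = base frame: x ahead of the robot, y to its left, z up, the work surface at z = 0. Lengths are in m, angles in rad, forces in N, time in s.
With the tool pointing down it reaches from about 0.3 to 0.875 m from the base axis. Payload 6.4 kg.
Tool frame: the origin (TCP) lies at the centre of the arm's flange, where the gripper is bolted on; the fingertips stand 173 mm ahead of it and the grasp point (between the pads) lies 155 mm ahead of it; z points along the fingers, y is the line along which they close (so a half turn about z gives the same grasp; the last joint's range is limited). The gripper opens to 85 mm and grips with 20 to 120 N. Pads are 22 mm wide; open, the fingers measure 114 mm over their backs; the gripper's body (76 mm by 85 mm) begins 54 mm behind the grasp point. The pads swing forward as they close: fully open they stand 13 mm farther back than shut.
Start: joints at [1.012, 0.181, 1.607, -0, 1.354, -0.206], TCP at [0.199, 0.54, 0.405] pointing down, gripper open.
Joint ranges: [-2.99, 2.99], [-0.89, 2.07], [0.3, 2.58], [-1.14, 4.28], [0, 2.63], [-3.12, 3.12]. Speed limits (rad/s): [2.57, 2.57, 3.01, 3.14, 3.14, 3.14].

### API

Orientations are given as a unit quaternion [w, x, y, z].
In Python, from bench import get_obs, camera, get_calibration, hand_in gives the robot as it stands. The module is installed in compiled form; this text tells all that it offers.
- The arm moves only by the tool drive_tool, never from a script. Its argument "increments" is a list of rows, each a list of 2 entries, a list of its own where there are three numbers: the shift along the tool's x, y, z normalised to -1 to 1, where 1 is 250 mm, then the turn about the tool's z normalised to -1 to 1, where 1 is 90 degrees. A call has exactly 8 rows; each row is the pose to reach, as a shift and turn from the pose commanded when the call began, along the tool's axes at that moment; what a row does not reach only later rows make up. A row lasts 1/8 s, in which the tool goes at most 62.5 mm and 10.7 degrees, less where a joint would pass 70% of its speed; a pose out of reach is approached as far as the arm can. A call with a number of a shift or a turn outside -1 to 1 is refused whole. A call with a gripper value outside its range is refused whole. "claw" is the closure, from 0 (fully open) to 1 (shut), set as the call begins (left out, the last holds). The fingers move at their own pace and stop on an object; the grip force is fixed at half the most. Time passes only in rows, so rows that repeat a pose let the fingers close, or fill a call up. It gives the time, the measured TCP pose, the force and the opening at its end, in the units of the state.
- get_obs(): the state, without advancing time (a new reading comes with each control period).
- camera(name): name is "scene" or "side" or "wrist"; returns the picture (400x640x3 uint8, blue, green, red); there is no depth.
- get_calibration(name): a dict with "K" (3x3 intrinsics, pixels), "origin" and "orientation" of the camera in the world. Camera axes: x right, y down, z forward; pixel columns grow to the right and rows downward; lengths in m; the calibration is good to about 2 mm. The wrist camera is an equidistant fisheye: a pixel r from the principal point sees the ray r / f radians off the axis. A picture is of the moment at which its call begins: read the wrist's pose just before it. get_calibration takes no time and is no camera call; for the wrist camera it gives the pose at the moment of the call.
- hand_in(): hands the job in, once; it reports no verdict.
The state is a dict: "time_s": time; "q": joint angles; "dq": joint speeds; "joint_efforts": joint torques, N m; "eef_pos": TCP position; "eef_rot": TCP orientation; "wrist_force": force on the tool from outside, world axes, zero at the start; "torque": the same for the moment, N m; "opening": opening from 0.0 (shut) to 1.0 (fully open).
Only numpy, scipy, OpenCV 4.12 (cv2) and the standard library are available. Lean on these libraries where they do the work, as an engineer would, in place of code of your own. Each camera call takes 0.05 s, during which the arm holds its last target. There are 200 camera calls.

### The job

The shop scale is out of order, so judge by hand: first raise the panel of the price reader to 60 degrees from flat and let go of it, then find by feel, lifting them, which of the three identical closed tins is the heaviest. Finish while holding that tin up by the hand alone, upright and still, at the reader's reading point just in front of the raised panel, well clear of the counter, with the other two tins standing upright on the counter. Never tip a tin over, and leave the other goods where they are.

Things in the scene. Friction and masses are not known exactly. Their poses are not given: they have to be found in the camera images.
- panel (a joint): angle of the price reader's panel in rad: 0 lying flat on its base, growing as it is raised, 1.05 = 60 degrees; starts at 0.08 to 0.32. The hinge is stiff: the panel stays where it is left, and raising it takes 4 to 7 N at the grip bar.
- panel_hinge (a point): middle of the panel's hinge line, 30 mm above the counter, at the reader edge nearest the robot. Its frame is that of the fixed reader: y along the hinge line, x horizontal from the hinge towards the far edge of the reader (away from the robot, yaw within about 12 degrees), z up
- panel_bar (a point): centre of the grip bar on the panel's far edge: a black round bar 36 mm long (along the hinge's y) and 14 mm thick, its axis 155 mm from the hinge line, 30 mm out from the panel's edge on a neck 18 mm wide. Pinch it by its two ends from straight above; it turns between the fingers as the panel rises in an arc about the hinge, so the hand can stay upright
- reader_spot (a point): the point at which the reader reads, in the air in front of it on the robot's side: 50 mm from the hinge line towards the robot, mid-width of the panel, 190 mm above the counter
- reader: the price reader: flat grey base 135 x 150 mm, 22 mm high, fixed to the counter, with a white panel (115 mm deep, 150 mm wide, 10 mm thick, with a black glass face) hinged along the edge nearest the robot; origin on the counter under the middle of the hinge line, axes as panel_hinge
- table: the grey counter top, its surface at z = 0
- tin_a_mid (a point): centre (46 mm above the underside) of one of three identical closed square tins of bare metal, 56 x 56 mm and 92 mm tall, flat lid with a rim standing out under 1 mm, upright on the counter, yaw within 30 degrees of the counter's axes; z up, x and y square to its sides. Safe to grip with 40 N
- tin_b_mid (a point): centre (46 mm above the underside) of one of three identical closed square tins of bare metal, 56 x 56 mm and 92 mm tall, flat lid with a rim standing out under 1 mm, upright on the counter, yaw within 30 degrees of the counter's axes; z up, x and y square to its sides. Safe to grip with 40 N
- tin_c_mid (a point): centre (46 mm above the underside) of one of three identical closed square tins of bare metal, 56 x 56 mm and 92 mm tall, flat lid with a rim standing out under 1 mm, upright on the counter, yaw within 30 degrees of the counter's axes; z up, x and y square to its sides. Safe to grip with 40 N
- tin_a: the same tin as tin_a_mid; origin at the centre of its underside. The tins are packed firm with different amounts: one weighs 0.17 to 0.2 kg, one 0.26 to 0.32 kg, the heaviest 0.49 to 0.59 kg; which is which changes each time, cannot be seen and has nothing to do with the names
- tin_b: the same tin as tin_b_mid; origin at the centre of its underside. The tins are packed firm with different amounts: one weighs 0.17 to 0.2 kg, one 0.26 to 0.32 kg, the heaviest 0.49 to 0.59 kg; which is which changes each time, cannot be seen and has nothing to do with the names
- tin_c: the same tin as tin_c_mid; origin at the centre of its underside. The tins are packed firm with different amounts: one weighs 0.17 to 0.2 kg, one 0.26 to 0.32 kg, the heaviest 0.49 to 0.59 kg; which is which changes each time, cannot be seen and has nothing to do with the names
- pickle_jar: bystander to leave alone: green glass jar, 64 mm across, 100 mm tall; origin at the centre of its underside
- soup_can: bystander to leave alone: food can, 66 mm across, 100 mm tall; origin at the centre of its underside
- jam_jar: bystander to leave alone: clear jar, 60 mm across, 75 mm tall; origin at the centre of its underside
- coin_dish: bystander to leave alone: low white dish, 84 mm across, 22 mm high; origin at the centre of its underside
- cup: bystander to leave alone: white cup, 72 mm across, 80 mm tall; origin at the centre of its underside
Not all that is in view belongs to the job. Leave any blue look-alike of the tin_c alone. What is shaped like the tin_a but yellow is not meant.

How it is judged:
On the way:
1. the panel stands at 60 degrees (within 7) and is let go, all tins on the counter (value of joint panel between 0.917 and 1.177 rad and contact force between reader and the fingers below 0.05 N and height (world z) of each of tin_a_mid, tin_b_mid, tin_c_mid below 0.056 m), for 0.2 s.
At the end, for the whole second after the job is handed in: panel at 60 degrees within 7; the heaviest tin held by the fingers alone, still, within 17 degrees of upright, its centre within 90 mm sideways of the reading point and 140 to 320 mm above the counter; the two lighter tins (under 4 N each on the counter) stand upright on it (value of joint panel between 0.917 and 1.177 rad and ((horizontal distance between tin_a_mid and reader_spot below 0.09 m and height (world z) of tin_a_mid between 0.14 and 0.32 m and contact force between tin_a and the fingers above 2 N and contact force between tin_a and reader below 0.05 N and contact force between tin_a and table below 0.05 N and angle between tin_a_mid's own z axis and vertical below 0.3 rad and linear speed of tin_a below 0.03 m/s and contact force between tin_b and table between 0.8 and 4 N and angle between each of tin_b_mid, tin_c_mid's own z axis and vertical below 0.1 rad and height (world z) of each of tin_b_mid, tin_c_mid below 0.055 m and linear speed of each of tin_b, tin_c below 0.02 m/s and contact force between tin_c and table between 0.8 and 4 N) or (horizontal distance between tin_b_mid and reader_spot below 0.09 m and height (world z) of tin_b_mid between 0.14 and 0.32 m and contact force between tin_b and the fingers above 2 N and contact force between tin_b and reader below 0.05 N and contact force between tin_b and table below 0.05 N and angle between tin_b_mid's own z axis and vertical below 0.3 rad and linear speed of tin_b below 0.03 m/s and contact force between tin_a and table between 0.8 and 4 N and angle between each of tin_a_mid, tin_c_mid's own z axis and vertical below 0.1 rad and height (world z) of each of tin_a_mid, tin_c_mid below 0.055 m and linear speed of each of tin_a, tin_c below 0.02 m/s and contact force between tin_c and table between 0.8 and 4 N) or (horizontal distance between tin_c_mid and reader_spot below 0.09 m and height (world z) of tin_c_mid between 0.14 and 0.32 m and contact force between tin_c and the fingers above 2 N and contact force between tin_c and reader below 0.05 N and contact force between tin_c and table below 0.05 N and angle between tin_c_mid's own z axis and vertical below 0.3 rad and linear speed of tin_c below 0.03 m/s and contact force between tin_a and table between 0.8 and 4 N and angle between each of tin_a_mid, tin_b_mid's own z axis and vertical below 0.1 rad and height (world z) of each of tin_a_mid, tin_b_mid below 0.055 m and linear speed of each of tin_a, tin_b below 0.02 m/s and contact force between tin_b and table between 0.8 and 4 N))); the arm keeps its last pose, push and grip.
It fails at once if a tin is tipped over (beyond 40 degrees) (angle between any of tin_a_mid, tin_b_mid, tin_c_mid's own z axis and vertical above 0.7 rad).
It fails at once if other goods are shifted by more than 40 mm or tipped over (distance of any of pickle_jar, soup_can, jam_jar, coin_dish, cup from where it was at the start of the episode above 0.04 m or angle between any of pickle_jar, soup_can, jam_jar, coin_dish, cup's own z axis and vertical above 0.6 rad).
It also fails if it takes over 72 s, if anything falls off the work surface, if the arm or the gripper's body presses on something with over 40 N, if the wrist force passes 120 N, or if a joint passes its speed limit or range.

## Working session

There is one attempt and no reset: what is moved stays moved. The work goes in short steps, Python scripts to look and compute and a tool call to move; the robot and the scene stay as the last step left them, time stands still between calls to the robot, and variables do not carry over. Pictures are saved under pics/ and viewed, on a budget of 10 in all, crops included, one or two more only if the job needs it, and the job is handed in when it is done.

Besides the shell and the picture viewer there is one more tool, called after ">>>" as name(argument=value, ...), one argument or row to a line, values as JSON. drive_tool: Moves the arm, as the interface text tells. Its arguments: {"type":"object","properties":{"increments":{"type":"array","items":{"type":"array"}},"claw":{"type":"number"}},"required":["increments"]}

```bash
mkdir -p pics
python3 - <<'E'
from bench import *
import cv2,numpy as np
o=get_obs();print(o)
ims=[camera(n) for n in("scene","side")]
for n,i in zip(("scene","side"),ims):
    cv2.imwrite(f"pics/{n}0.png",i);c=get_calibration(n);print(n,np.array(c["K"]).tolist(),c["origin"],c["orientation"])
print(get_calibration("wrist"))
E
```

```text
{'time_s': 0.0, 'q': array([ 1.01170345e+00,  1.81586535e-01,  1.60800028e+00,  1.05437584e-05,
        1.35384005e+00, -2.06289722e-01]), 'dq': array([-0.00114953,  0.00042886,  0.00124462, -0.0015189 , -0.00029176,
        0.00099235]), 'joint_efforts': array([ 1.23618196e-03, -4.44877768e+01, -3.51341164e+01, -3.14481013e-04,
        9.09141731e-03, -1.11405797e-05]), 'eef_pos': array([0.19851889, 0.53937374, 0.40376204]), 'eef_rot': array([-3.47239977e-04,  1.75489187e-01,  9.84480931e-01, -8.48845160e-04]), 'wrist_force': array([ 0.75506332, -0.05631345,  0.11982722]), 'torque': array([-0.00289968, -0.01013858,  0.00751752]), 'opening': 0.99908972380196}
scene [[381.09325173063644, 0.0, 320.09764663926876], [0.0, 381.09325173063644, 190.44885869749058], [0.0, 0.0, 1.0]] [1.1046191  0.07185176 1.05887394] [-0.18522052  0.63318578  0.72128651 -0.21098553]
side [[408.3470265693413, 0.0, 316.11205652997813], [0.0, 408.3470265693413, 201.41041292007029], [0.0, 0.0, 1.0]] [-0.09052684 -0.66243626  1.00541705] [-0.36701518  0.86320554 -0.31560574  0.14341922]
{'K': array([[309.70691629,   0.        , 319.69388085],
       [  0.        , 309.70691629, 199.86324686],
       [  0.        ,   0.        ,   1.        ]]), 'origin': array([0.12839005, 0.56575505, 0.37319166]), 'orientation': array([0.12284518, 0.81090328, 0.5657532 , 0.08525405])}
```

View pics/scene0.png

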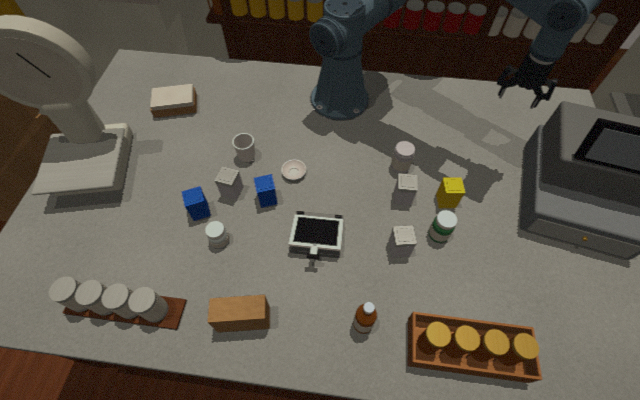

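View pics/side0.png

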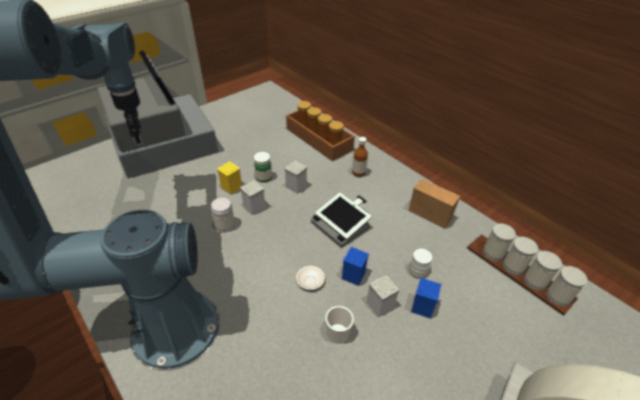

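The scene view (looking back at the robot) shows the bare-metal tins at (229,180), (406,188) and (403,240). The look-alikes are blue at (197,204) and (265,191) and yellow at (452,192). The reader is at (316,235) with its bar near (312,258). In the side view the tins are at (383,295), (253,197) and (296,177), and the reader is at (342,218) with its bar at (361,200). I'll use one close composite to check this choice.

```bash
cat > h.py <<'E'
import numpy as np,cv2
from scipy.spatial.transform import Rotation as R
from bench import *
def rot(q): return R.from_quat([q[1],q[2],q[3],q[0]])
def ray(c,uv,fish=False):
    K=np.array(c["K"]);x=(uv[0]-K[0,2])/K[0,0];y=(uv[1]-K[1,2])/K[1,1]
    if fish:
        r=np.hypot(x,y);s=np.sin(r)/max(r,1e-9);d=np.array([x*s,y*s,np.cos(r)])
    else: d=np.array([x,y,1.]);d/=np.linalg.norm(d)
    return np.array(c["origin"]),rot(c["orientation"]).apply(d)
def plane(c,uv,z,fish=False):
    o,d=ray(c,uv,fish);return o+d*(z-o[2])/d[2]
def tri(rays):
    A=np.zeros((3,3));b=np.zeros(3)
    for o,d in rays:
        P=np.eye(3)-np.outer(d,d);A+=P;b+=P@o
    p=np.linalg.solve(A,b);return p,[round(1000*float(np.linalg.norm((np.eye(3)-np.outer(d,d))@(p-o))),1) for o,d in rays]
def proj(c,p,fish=False):
    K=np.array(c["K"]);v=rot(c["orientation"]).inv().apply(np.array(p)-c["origin"])
    if fish:
        r=np.hypot(v[0],v[1]);t=np.arctan2(r,v[2]);return K[:2,2]+K[0,0]*t*v[:2]/r
    return K[:2,2]+K[0,0]*v[:2]/v[2]
E
python3 - <<'E'
from h import *
cs,cd=get_calibration("scene"),get_calibration("side")
S=cv2.imread("pics/scene0.png");D=cv2.imread("pics/side0.png")
for n,a,b in (("T1",(229,175),(383,289)),("T2",(407,183),(253,190)),("T3",(403,236),(296,170)),("bar",(311,259),(361,200)),("hingeL",(295,212),(318,223)) ,("cup",(244,141),(340,320)),("soup?",(404,149),(222,207)),("jam",(215,229),(422,257)),("pickle",(446,217),(262,158)),("dish",(293,170),(311,277))):
    p,e=tri([ray(cs,a),ray(cd,b)]);print(n,p.round(3),e)
def crop(I,u,v,w,h,s):
    return cv2.resize(I[v:v+h,u:u+w],None,fx=s,fy=s,interpolation=cv2.INTER_CUBIC)
a=np.hstack([crop(S,280,200,80,75,5),crop(D,305,185,80,75,5)])
b=np.hstack([crop(S,209,160,40,45,5),crop(S,387,168,40,45,5),crop(S,383,222,40,45,5),crop(D,363,270,40,45,5)])
cv2.imwrite("pics/comp.png",np.vstack([a,b]))
E
```

```text
T1 [ 0.466 -0.304  0.08 ] [5.1, 5.1]
T2 [0.424 0.25  0.079] [3.9, 3.9]
T3 [0.605 0.242 0.077] [2.5, 2.5]
bar [ 0.695 -0.006  0.052] [1.9, 1.9]
hingeL [ 0.526 -0.041  0.061] [45.6, 45.6]
cup [ 0.319 -0.293  0.071] [5.3, 5.3]
soup? [0.298 0.238 0.087] [4.1, 4.1]
jam [ 0.647 -0.298  0.066] [2.4, 2.4]
pickle [0.539 0.359 0.095] [4.2, 4.2]
dish [ 0.375 -0.117  0.016] [1.8, 1.8]
```

View pics/comp.png

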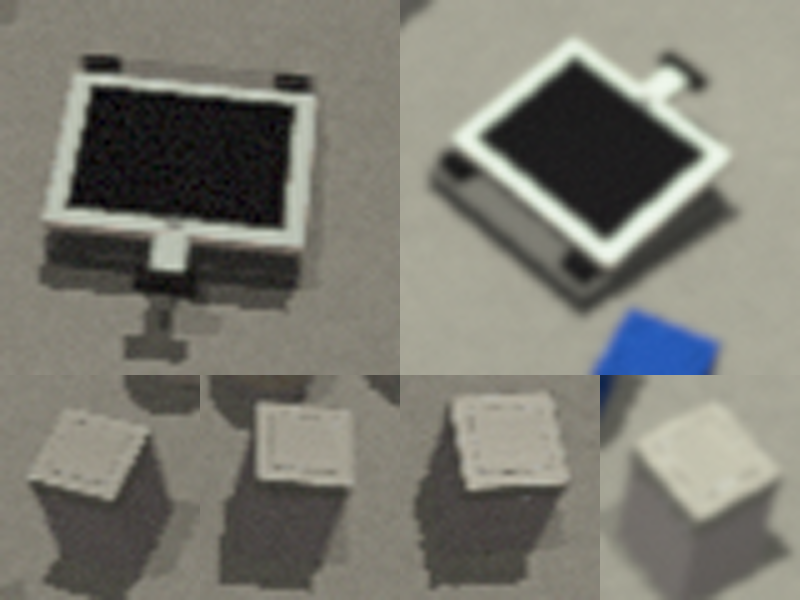

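The composite confirms three bare-metal tins and no coloured look-alike among them. The bar is at scene (313.4,256.4) and side (362,199.4). Next I'll triangulate the bar, panel corners and lid corners.

Run:
```python
from h import *
cs,cd=get_calibration("scene"),get_calibration("side")
fs=lambda x,y:(280+x/5-.4,200+y/5-.4)
fd=lambda x,y:(305+(x-400)/5-.4,185+y/5-.4)
P={}
for n,a,b in (("bar",(167,282),(685,72)),("h-",(80,75),(607,267)),("h+",(315,97),(455,138)),("e-",(45,220),(730,155)),("e+",(300,240),(575,40))):
    P[n],e=tri([ray(cs,fs(*a)),ray(cd,fd(*b))]);print(n,P[n].round(3),e)
y=P["h+"]-P["h-"];print("width",np.linalg.norm(y),"yaw hinge",np.degrees(np.arctan2(-y[0],y[1])))
y=P["e+"]-P["e-"];print("width",np.linalg.norm(y),"yaw edge",np.degrees(np.arctan2(-y[0],y[1])))
h=(P["h-"]+P["h+"])/2;e=(P["e-"]+P["e+"])/2;print("mid",h,e,np.linalg.norm(e-h))
v=P["bar"]-h;print("bar dir yaw",np.degrees(np.arctan2(v[1],v[0])),np.hypot(v[0],v[1]))
for n,(u0,v0),(x0,y0),C in (("T1",(209,160),(0,375),[(68,412),(150,432),(112,498),(30,478)]),("T2",(387,168),(200,375),[(256,403),(352,410),(350,487),(258,480)]),("T3",(383,222),(400,375),[(452,397),(550,394),(568,483),(470,490)])):
    q=np.array([plane(cs,(u0+(x-x0)/5-.4,v0+(y-y0)/5-.4),.092)[:2] for x,y in C])
    ed=np.roll(q,-1,0)-q
    print(n,q.mean(0).round(4),np.linalg.norm(ed,axis=1).round(3),[round(float((np.degrees(np.arctan2(d[1],d[0]))+45)%90-45),1) for d in ed])
q=np.array([plane(cd,(363+(x-600)/5-.4,270+(y-375)/5-.4),.092)[:2] for x,y in [(715,403),(778,478),(700,520),(636,445)]]);ed=np.roll(q,-1,0)-q
print("T1side",q.mean(0),np.linalg.norm(ed,axis=1).round(3),[round(float((np.degrees(np.arctan2(d[1],d[0]))+45)%90-45),1) for d in ed])
```

```text
bar [ 0.692 -0.005  0.06 ] [2.8, 2.8]
h- [ 0.551 -0.079  0.029] [2.8, 2.8]
h+ [0.549 0.067 0.033] [2.1, 2.1]
e- [ 0.661 -0.078  0.057] [1.5, 1.5]
e+ [0.657 0.067 0.06 ] [2.7, 2.7]
width 0.14586797113698033 yaw hinge 0.6011793668911819
width 0.14525293613382181 yaw edge 1.789405814353882
mid [ 0.54975555 -0.00633394  0.03125458] [ 0.65877604 -0.00586126  0.0587787 ] 0.11244228506732254
bar dir yaw 0.6710380877536957 0.1418971622008263
T1 [ 0.4744 -0.3017] [0.055 0.052 0.054 0.053] [-8.7, -12.0, -8.3, -10.7]
T2 [0.4245 0.2522] [0.059 0.057 0.055 0.057] [2.3, -1.6, 2.2, 2.4]
T3 [0.6065 0.2457] [0.056 0.055 0.055 0.058] [9.4, 10.3, 11.9, 11.4]
T1side [ 0.4693525  -0.30942164] [0.055 0.052 0.055 0.054] [-10.8, -10.0, -8.6, -9.2]
```

```bash
cat >> h.py <<'E'
def go(p,yaw=None,o=None):
    """p: TCP target; yaw of tool y in world deg; prints normalised increments"""
    o=o or get_obs();r=rot(o["eef_rot"]);d=np.array(p)-o["eef_pos"]
    t=r.inv().apply(d)/.25;ty=r.apply([0,1,0]);y0=np.degrees(np.arctan2(ty[1],ty[0]))
    tu=0 if yaw is None else -((yaw-y0+90)%180-90)/90
    print("yaw now %.1f"%y0,"shift",t.round(3),"turn %.3f"%tu,"mm %.0f"%(1000*np.linalg.norm(d)))
    return t,tu
E
python3 - <<'E'
from h import *
go((.64,0,.405),91)
c=get_calibration("wrist");o=get_obs();r=rot(o["eef_rot"])
print(r.inv().apply(c["origin"]-o["eef_pos"]),(r.inv()*rot(c["orientation"])).as_matrix().round(3))
E
```

```text
yaw now 69.8 shift [-2.403 -1.414 -0.003] turn -0.236 mm 697
[0.07492006 0.00054996 0.03068987] [[ 0.    -0.955 -0.296]
 [ 1.    -0.     0.001]
 [-0.001 -0.296  0.955]]
```

>>> drive_tool(
  increments=[
    [[-0.12, -0.08, 0], -0.08],
    [[-0.28, -0.2, 0], -0.16],
    [[-0.47, -0.33, 0], -0.236],
    [[-0.66, -0.46, 0], -0.236],
    [[-0.82, -0.58, 0], -0.236],
    [[-0.93, -0.66, 0], -0.236],
    [[-1.0, -0.7, 0], -0.236],
    [[-1.0, -0.7, 0], -0.236],
  ],
  claw=0,
)

```text
time_s: 1.1
eef_pos: [0.3734, 0.288, 0.4044]
eef_rot: [-0.0, -0.008, 1.0, -0.0]
wrist_force: [0.2, -0.1, 0.2]
opening: 1.001
```

```bash
python3 -c "
from h import *
go((.57,0,.405),91);print(get_obs())"
```

```text
yaw now 90.9 shift [-0.769 -1.164 -0.002] turn -0.001 mm 349
{'time_s': 1.1, 'q': array([ 4.04564563e-01, -5.60078769e-02,  1.85778498e+00, -6.76970426e-05,
        1.34040847e+00, -1.18150693e+00]), 'dq': array([ 0.03957851, -0.00051137,  0.00179224,  0.01484029,  0.00476166,
        0.0215475 ]), 'joint_efforts': array([ -1.00926496, -32.00829864, -35.07894158,  -0.17795877,
        -0.05004678,  -0.23212757]), 'eef_pos': array([0.3734185 , 0.28802607, 0.40439789]), 'eef_rot': array([-2.60671994e-04, -7.64524973e-03,  9.99970730e-01, -1.44997080e-04]), 'wrist_force': array([ 0.16689051, -0.09574592,  0.21593597]), 'torque': array([-0.03135325, -0.01283303,  0.00515946]), 'opening': 1.0005196153081508}
```

```bash
cat >> h.py <<'E'
import json
def snap(n):
    c=get_calibration("wrist");i=camera("wrist");cv2.imwrite(f"pics/{n}.png",i)
    json.dump({k:np.array(v).tolist() for k,v in c.items()},open(f"pics/{n}.json","w"));return i
def cal(n): return json.load(open(f"pics/{n}.json"))
E
python3 -c "
from h import *
snap('w1')"
```

>>> drive_tool(
  increments=[
    [[-0.1, -0.15, 0], 0],
    [[-0.24, -0.36, 0], 0],
    [[-0.38, -0.57, 0], 0],
    [[-0.5, -0.75, 0], 0],
    [[-0.59, -0.89, 0], 0],
    [[-0.65, -0.98, 0], 0],
    [[-0.66, -1.0, 0], 0],
    [[-0.66, -1.0, 0], 0],
  ],
)

```text
time_s: 2.15
eef_pos: [0.5419, 0.0429, 0.4043]
eef_rot: [-0.0, -0.009, 1.0, 0.0]
wrist_force: [-0.6, -0.1, 0.3]
opening: 0.999
```

```bash
python3 -c "
from h import *
snap('w2');print(get_obs()['eef_pos'],get_obs()['dq'])"
```

```text
[0.54175527 0.04317637 0.40444756] [ 7.78944009e-03 -7.27454955e-03  3.58968168e-03 -3.07766428e-03
  1.11941622e-05 -2.33401270e-03]
```

View pics/w2.png

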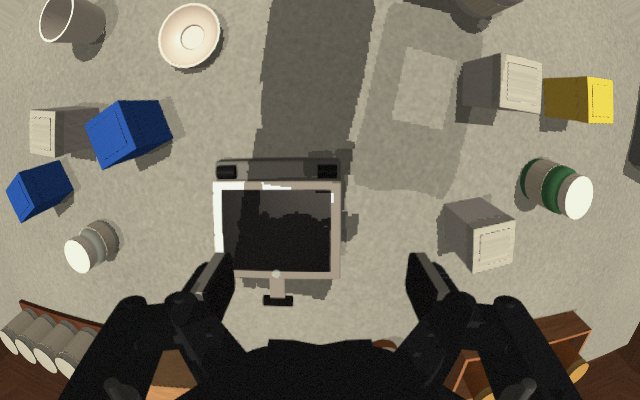

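Wrist view: panel glass centred at (277,232), bar at (278,300), lids at (494,250), (521,84) and (43,132). Blue tins are at (130,133) and (40,190) and yellow at (580,100). Next I'll take the lid masks onto the z=0.092 plane and triangulate bar and lids across views.

Run:
```python
from h import *
c=cal("w2");I=cv2.imread("pics/w2.png");g=cv2.GaussianBlur(cv2.cvtColor(I,cv2.COLOR_BGR2GRAY),(3,3),0)
cs=get_calibration("scene")
def blob(mask,seed):
    n,l,st,ce=cv2.connectedComponentsWithStats(mask.astype(np.uint8),connectivity=4)
    return (l==l[seed[1],seed[0]])&mask
# tins
for n,seed,sc,box in (("T3",(494,250),(404.0,236.5),(430,190,530,285)),("T2",(521,84),(407,183),(450,45,550,130)),("T1",(43,132),(226.7,175),(22,98,105,165))):
    x0,y0,x1,y1=box;roi=g[y0:y1,x0:x1];t,_=cv2.threshold(roi,0,255,cv2.THRESH_OTSU)
    for t in (t,175):
        m=np.zeros(g.shape,bool);m[y0:y1,x0:x1]=roi>t
        m=cv2.morphologyEx(m.astype(np.uint8),cv2.MORPH_CLOSE,np.ones((3,3)))>0
        b=blob(m,seed);cn=max(cv2.findContours(b.astype(np.uint8),0,1)[0],key=cv2.contourArea)[:,0]
        w=np.array([plane(c,p,.092,True)[:2] for p in cn])*1000
        r=cv2.minAreaRect(w.astype(np.float32));print(n,round(t),cn.min(0),cn.max(0),np.round(r[0],1),np.round(r[1],1),round(r[2],1))
# bar
x0,y0,x1,y1=255,288,302,312
m=np.zeros(g.shape,bool);m[y0:y1,x0:x1]=g[y0:y1,x0:x1]<50
ys,xs=np.nonzero(m);print("bar px",xs.min(),xs.max(),ys.min(),ys.max())
u=((xs.min()+xs.max())/2,(ys.min()+ys.max())/2)
print("bar plane .06",plane(c,u,.06,True),"ends",plane(c,(xs.min(),u[1]),.06,True),plane(c,(xs.max(),u[1]),.06,True))
print("tri",tri([ray(c,u,True),ray(cs,(313,256))]),tri([ray(c,u,True),ray(cs,(313,256)),ray(get_calibration("side"),(361.6,199))]))
# panel glass/panel corners at hinge blocks
print("base-blocks",plane(c,(219,171),.03,True),plane(c,(335,171),.03,True))
```

```text
T3 131 [430 190] [529 284] [602.9 235.2] [126.4 162.4] 1.7
T3 175 [473 221] [515 273] [607.2 244.3] [57.6 56.3] 11.6
T2 127 [450  45] [549 129] [427.1 229.1] [ 95.4 133.9] 6.0
T2 175 [500  54] [542 112] [423.4 251.5] [56.3 57. ] 89.8
T1 128 [22 98] [104 164] [ 478.1 -273.3] [162.9  89.2] 81.9
T1 175 [ 28 110] [ 54 157] [ 473.2 -306.9] [57.8 56.3] 80.3
bar px 264 292 295 305
bar plane .06 [ 0.69437722 -0.00501079  0.06      ] ends [ 0.69542391 -0.02265699  0.06      ] [0.69355072 0.01238957 0.06      ]
tri (array([ 0.69139977, -0.00323934,  0.06409827]), [1.2, 1.2]) (array([ 0.6921538 , -0.00471608,  0.06133539]), [1.0, 3.0, 2.8])
base-blocks [ 0.54012284 -0.07447073  0.03      ] [0.53881891 0.06092568 0.03      ]
```

Everything agrees: lid squares come out at 56–58 mm on z=0.092, the bar is at (0.693,−0.005,0.061), and the hinge is near x=0.540, 156 mm from the bar, so the panel starts at about 0.2 rad. Moving above the bar.

>>> drive_tool(
  increments=[
    [[-0.1, -0.03, 0], 0],
    [[-0.25, -0.09, 0], 0],
    [[-0.42, -0.14, 0.02], 0],
    [[-0.54, -0.18, 0.12], 0],
    [[-0.6, -0.2, 0.27], 0],
    [[-0.6, -0.2, 0.42], 0],
    [[-0.6, -0.2, 0.5], 0],
    [[-0.6, -0.2, 0.5], 0],
  ],
)

```text
time_s: 3.2
eef_pos: [0.6923, -0.0042, 0.2782]
eef_rot: [-0.002, -0.01, 1.0, 0.0]
wrist_force: [-0.2, 0.2, 0.6]
opening: 1.0
```

```bash
python3 -c "
from h import *
c=get_calibration('wrist');i=snap('w3');go((.693,-.005,.213),91);o=get_obs();print(o['eef_pos'],proj(c,(.693,-.005,.061),1),proj(c,(.541,-.007,.03),1))
I=i[180:400,200:440];cv2.imwrite('pics/w3c.png',cv2.resize(I,None,fx=2.5,fy=2.5))"
```

```text
yaw now 91.1 shift [ 0.    -0.002  0.269] turn 0.001 mm 67
[ 0.69303875 -0.00452015  0.28016   ] [317.42981541 226.88964045] [318.86012675   3.18492188]
```

View pics/w3c.png

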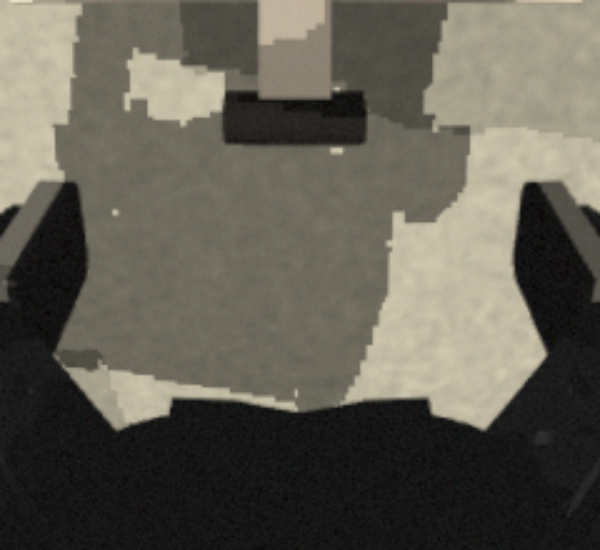

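The bar is at crop (294,117), or pixel (317.6,226.8), against a predicted (317.4,226.9). Descending and closing.

>>> drive_tool(
  increments=[
    [[0, 0, 0.06], 0],
    [[0, 0, 0.13], 0],
    [[0, 0, 0.19], 0],
    [[0, 0, 0.24], 0],
    [[0, 0, 0.265], 0],
    [[0, 0, 0.269], 0],
    [[0, 0, 0.269], 0],
    [[0, 0, 0.269], 0],
  ],
)

```text
time_s: 4.25
eef_pos: [0.6934, -0.0054, 0.2132]
eef_rot: [0.001, -0.009, 1.0, -0.0]
wrist_force: [-0.1, 0.4, 0.2]
opening: 0.999
```

>>> drive_tool(
  increments=[
    [[0, 0, 0], 0],
    [[0, 0, 0], 0],
    [[0, 0, 0], 0],
    [[0, 0, 0], 0],
    [[0, 0, 0], 0],
    [[0, 0, 0], 0],
    [[0, 0, 0], 0],
    [[0, 0, 0], 0],
  ],
  claw=1,
)

```text
time_s: 5.25
eef_pos: [0.6932, -0.0054, 0.2126]
eef_rot: [0.0, -0.009, 1.0, -0.0]
wrist_force: [0.2, -1.1, 1.0]
opening: 0.408
```

>>> drive_tool(
  increments=[
    [[0.015, 0, -0.06], 0],
    [[0.042, 0, -0.13], 0],
    [[0.079, 0, -0.201], 0],
    [[0.126, 0, -0.267], 0],
    [[0.18, 0, -0.326], 0],
    [[0.237, 0, -0.374], 0],
    [[0.288, 0, -0.408], 0],
    [[0.299, 0, -0.415], 0],
  ],
)

```text
time_s: 6.25
eef_pos: [0.6176, -0.0067, 0.316]
eef_rot: [-0.0, -0.009, 1.0, -0.0]
wrist_force: [2.9, -1.2, -8.7]
opening: 0.408
```

Run:
```python
from h import *
o=get_obs();print(o['eef_pos'],o['wrist_force'],o['opening'])
S=camera("scene");D=camera("side")
cv2.imwrite("pics/p.png",np.hstack([cv2.resize(S[180:280,270:370],None,fx=4,fy=4),cv2.resize(D[160:260,290:390],None,fx=4,fy=4)]))
```

```text
[ 0.61760787 -0.00669149  0.31602708] [ 2.91487758 -1.18652271 -8.66264046] 0.40821321429112256
```

View pics/p.png

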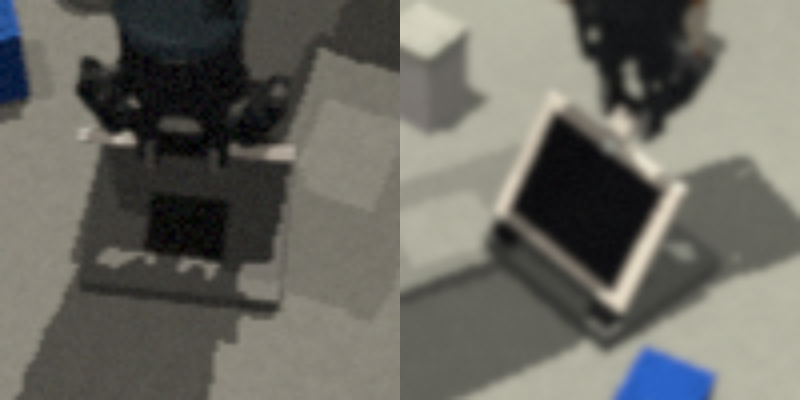

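>>> drive_tool(
  increments=[
    [[0, 0, 0], 0],
    [[0, 0, 0], 0],
    [[0, 0, 0], 0],
    [[0, 0, 0], 0],
    [[0, 0, 0], 0],
    [[0, 0, -0.08], 0],
    [[0, 0, -0.22], 0],
    [[0, 0, -0.3], 0],
  ],
  claw=0,
)

```text
time_s: 7.35
eef_pos: [0.6189, -0.0067, 0.3947]
eef_rot: [0.002, -0.009, 1.0, -0.0]
wrist_force: [-0.2, -0.3, 1.2]
opening: 1.001
```

Run:
```python
from h import *
cs,cd=get_calibration("scene"),get_calibration("side")
S=camera("scene");D=camera("side")
cv2.imwrite("pics/p2.png",np.hstack([cv2.resize(S[180:280,270:370],None,fx=4,fy=4),cv2.resize(D[160:260,290:390],None,fx=4,fy=4)]))
for n,a,b in (("+",(343,217.3),(328.5,183.4)),("-",(290.8,213.5),(361,206))):
    p,e=tri([ray(cs,a),ray(cd,b)]);print(n,p.round(3),e,np.degrees(np.arctan2(p[2]-.03,p[0]-.541)),np.hypot(p[2]-.03,p[0]-.541))
snap("w4");go((.6072,.2443,.28),101.6);go((.4234,.2515,.28),89.8);go((.4732,-.3069,.28),80.3)
```

```text
+ [0.6   0.066 0.135] [3.8, 3.8] 60.7150183950912 0.1200664488183197
- [ 0.606 -0.078  0.135] [2.7, 2.7] 58.306285318698315 0.12366985535173972
yaw now 91.0 shift [0.029 1.005 0.451] turn -0.117 mm 275
yaw now 91.0 shift [0.764 1.047 0.449] turn 0.014 mm 343
yaw now 91.0 shift [ 0.605 -1.19   0.451] turn 0.119 mm 352
```

View pics/p2.png

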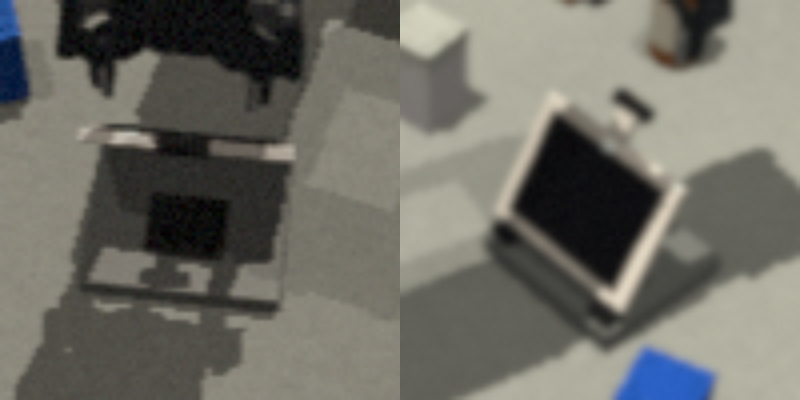

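The panel stays at about 59.5° after release; its top corners are unchanged at side (328.5,183.4) and (361,206). Before grasping I'll check finger clearances to the tins' neighbours.

Run:
```python
from h import *
c=cal("w2");hsv=cv2.cvtColor(cv2.imread("pics/w2.png"),cv2.COLOR_BGR2HSV)
# look-alikes: lid/upper outline pixels read by eye -> z=.092 plane
for n,C in (("yel lid",[(586,80),(613,78),(613,122),(586,122)]),("blueN lid",[(86,122),(122,106),(137,150),(104,168)]),("blueF lid",[(7,188),(32,172),(48,200),(20,221)]),("pickle",[(578,197)]),("jam",[(78,254)])):
    q=np.array([plane(c,p,.092,True)[:2] for p in C]);print(n,q.round(3).tolist(),q.mean(0).round(3))
for n,p,y in (("T3",(.6072,.2443),101.6),("T2",(.4234,.2515),89.8),("T1",(.4732,-.3069),80.3)):
    for yy in (y,y-90):
        d=np.array([np.cos(np.radians(yy)),np.sin(np.radians(yy))]);print(n,yy,(p+.057*d).round(3),(p-.057*d).round(3))
```

```text
yel lid [[0.4, 0.357], [0.384, 0.417], [0.442, 0.422], [0.451, 0.361]] [0.419 0.389]
blueN lid [[0.469, -0.217], [0.457, -0.162], [0.504, -0.146], [0.522, -0.195]] [ 0.488 -0.18 ]
blueF lid [[0.544, -0.417], [0.523, -0.337], [0.561, -0.31], [0.595, -0.398]] [ 0.556 -0.366]
pickle [[0.544, 0.368]] [0.544 0.368]
jam [[0.635, -0.273]] [ 0.635 -0.273]
T3 101.6 [0.596 0.3  ] [0.619 0.188]
T3 11.599999999999994 [0.663 0.256] [0.551 0.233]
T2 89.8 [0.424 0.308] [0.423 0.195]
T2 -0.20000000000000284 [0.48  0.251] [0.366 0.252]
T1 80.3 [ 0.483 -0.251] [ 0.464 -0.363]
T1 -9.700000000000003 [ 0.529 -0.317] [ 0.417 -0.297]
```

>>> drive_tool(
  increments=[
    [[0, 0.15, 0], -0.04],
    [[0.01, 0.36, 0], -0.09],
    [[0.02, 0.58, 0], -0.117],
    [[0.03, 0.78, 0.02], -0.117],
    [[0.03, 0.93, 0.12], -0.117],
    [[0.03, 1.0, 0.26], -0.117],
    [[0.03, 1.0, 0.36], -0.117],
    [[0.03, 1.0, 0.36], -0.117],
  ],
)

```text
time_s: 8.5
eef_pos: [0.6047, 0.2432, 0.2969]
eef_rot: [-0.004, -0.101, 0.995, -0.0]
wrist_force: [-0.3, -0.3, 0.5]
opening: 0.999
```

Run:
```python
from h import *
c=get_calibration("wrist");I=snap("w5");o=get_obs();print(o["eef_pos"],o["wrist_force"],o["torque"])
g=cv2.cvtColor(I,cv2.COLOR_BGR2GRAY);u=proj(c,(.6072,.2443,.092),1);print(u)
for t in (165,175,185):
    m=cv2.morphologyEx((g>t).astype(np.uint8),cv2.MORPH_CLOSE,np.ones((3,3)))
    n,l,st,ce=cv2.connectedComponentsWithStats(m,connectivity=4);k=l[int(u[1]),int(u[0])]
    if k==0: print(t,"none",g[int(u[1]),int(u[0])]);continue
    cn=max(cv2.findContours((l==k).astype(np.uint8),0,1)[0],key=cv2.contourArea)[:,0]
    w=np.array([plane(c,p,.092,True)[:2] for p in cn])*1000
    r=cv2.minAreaRect(w.astype(np.float32));print(t,cn.min(0),cn.max(0),np.round(r[0],1),np.round(r[1],1),round(r[2],1))
go((.6072,.2443,.215),101.6)
```

```text
[0.60568535 0.24303228 0.29920104] [-0.00189861  0.27588294 -0.00058388] [ 0.05355559 -0.00520118 -0.02988415]
[320.27637671 238.54404971]
165 none 80
175 none 80
185 none 80
yaw now 101.6 shift [-0.008  0.004  0.337] turn -0.000 mm 84
```

>>> drive_tool(
  increments=[
    [[-0.005, 0.004, 0.06], 0],
    [[-0.005, 0.004, 0.13], 0],
    [[-0.005, 0.004, 0.2], 0],
    [[-0.005, 0.004, 0.27], 0],
    [[-0.005, 0.004, 0.32], 0],
    [[-0.005, 0.004, 0.337], 0],
    [[-0.005, 0.004, 0.337], 0],
    [[-0.005, 0.004, 0.337], 0],
  ],
)

```text
time_s: 9.55
eef_pos: [0.6078, 0.2445, 0.2177]
eef_rot: [0.001, -0.101, 0.995, 0.0]
wrist_force: [0.7, -0.6, 0.5]
opening: 1.001
```

>>> drive_tool(
  increments=[
    [[0, 0, 0], 0],
    [[0, 0, 0], 0],
    [[0, 0, 0], 0],
    [[0, 0, 0], 0],
    [[0, 0, 0], 0],
    [[0, 0, 0], 0],
    [[0, 0, 0], 0],
    [[0, 0, 0], 0],
  ],
  claw=1,
)

```text
time_s: 10.55
eef_pos: [0.6078, 0.2444, 0.2177]
eef_rot: [0.001, -0.101, 0.995, 0.0]
wrist_force: [0.3, -0.2, 5.8]
opening: 0.646
```

>>> drive_tool(
  increments=[
    [[0, 0, -0.02], 0],
    [[0, 0, -0.08], 0],
    [[0, 0, -0.14], 0],
    [[0, 0, -0.18], 0],
    [[0, 0, -0.2], 0],
    [[0, 0, -0.2], 0],
    [[0, 0, -0.2], 0],
    [[0, 0, -0.2], 0],
  ],
)

```text
time_s: 11.55
eef_pos: [0.6072, 0.2444, 0.2663]
eef_rot: [-0.001, -0.101, 0.995, -0.0]
wrist_force: [-0.0, 0.0, -1.9]
opening: 0.646
```

Run:
```python
from h import *
f=[]
for i in range(4):
    camera("side");o=get_obs();f.append(np.r_[o["wrist_force"],o["torque"]])
print(np.mean(f,0).round(2),np.std(f,0).round(2),o["eef_pos"],o["joint_efforts"].round(2),o["opening"])
```

```text
[-0.05 -0.02 -1.86  0.01 -0.02  0.01] [0.12 0.3  0.27 0.03 0.02 0.05] [0.6073748  0.24439381 0.26665674] [ 0.000e+00 -5.742e+01 -3.241e+01 -0.000e+00  1.000e-02 -0.000e+00] 0.6494222325137295
```

T3 weighs about 1.9 N (≈0.19 kg), so it is light. Setting it back.

>>> drive_tool(
  increments=[
    [[0, 0, 0.05], 0],
    [[0, 0, 0.1], 0],
    [[0, 0, 0.14], 0],
    [[0, 0, 0.17], 0],
    [[0, 0, 0.19], 0],
    [[0, 0, 0.197], 0],
    [[0, 0, 0.2], 0],
    [[0, 0, 0.2], 0],
  ],
)

```text
time_s: 12.75
eef_pos: [0.6076, 0.2445, 0.2177]
eef_rot: [0.0, -0.101, 0.995, -0.0]
wrist_force: [-2.0, -0.9, 3.3]
opening: 0.649
```

>>> drive_tool(
  increments=[
    [[0, 0, 0], 0],
    [[0, 0, 0], 0],
    [[0, 0, 0], 0],
    [[0, 0, 0], 0],
    [[0, 0, -0.04], 0],
    [[0, 0, -0.15], 0],
    [[0, 0, -0.3], 0],
    [[0, 0, -0.4], 0],
  ],
  claw=0,
)

```text
time_s: 13.75
eef_pos: [0.6079, 0.2445, 0.3198]
eef_rot: [0.001, -0.101, 0.995, 0.0]
wrist_force: [0.0, 0.2, -0.5]
opening: 1.0
```

Run:
```python
from h import *
snap("w6");o=get_obs();print(o["eef_pos"],o["opening"],o["wrist_force"]);go((.4234,.2515,.28),89.8)
```

```text
[0.60879816 0.24478772 0.32347284] 1.0041317650490291 [1.83511301 0.75286618 2.92479974]
yaw now 101.6 shift [0.722 0.175 0.168] turn 0.131 mm 191
```

>>> drive_tool(
  increments=[
    [[0.1, 0.02, 0], 0.04],
    [[0.26, 0.06, 0], 0.1],
    [[0.44, 0.11, 0], 0.131],
    [[0.58, 0.14, 0], 0.131],
    [[0.68, 0.17, 0.03], 0.131],
    [[0.718, 0.175, 0.09], 0.131],
    [[0.718, 0.175, 0.15], 0.131],
    [[0.718, 0.175, 0.15], 0.131],
  ],
)

```text
time_s: 14.8
eef_pos: [0.4231, 0.251, 0.2778]
eef_rot: [-0.001, 0.002, 1.0, -0.0]
wrist_force: [0.8, 0.5, -0.5]
opening: 1.001
```

Run:
```python
from h import *
snap("w7");o=get_obs();print(o["eef_pos"]);go((.4234,.2515,.217),89.8)
```

```text
[0.42349192 0.2510692  0.27861653]
yaw now 89.7 shift [0.    0.002 0.246] turn -0.001 mm 62
```

>>> drive_tool(
  increments=[
    [[0, 0, 0.05], 0],
    [[0, 0, 0.11], 0],
    [[0, 0, 0.17], 0],
    [[0, 0, 0.22], 0],
    [[0, 0, 0.243], 0],
    [[0, 0, 0.245], 0],
    [[0, 0, 0.245], 0],
    [[0, 0, 0.245], 0],
  ],
)

```text
time_s: 15.85
eef_pos: [0.4231, 0.2514, 0.2187]
eef_rot: [0.001, 0.002, 1.0, 0.0]
wrist_force: [-0.4, -0.5, 0.2]
opening: 0.998
```

>>> drive_tool(
  increments=[
    [[0, 0, 0], 0],
    [[0, 0, 0], 0],
    [[0, 0, 0], 0],
    [[0, 0, 0], 0],
    [[0, 0, 0], 0],
    [[0, 0, 0], 0],
    [[0, 0, 0], 0],
    [[0, 0, 0], 0],
  ],
  claw=1,
)

```text
time_s: 16.85
eef_pos: [0.423, 0.2512, 0.2186]
eef_rot: [0.0, 0.002, 1.0, -0.0]
wrist_force: [-1.7, -2.1, 6.0]
opening: 0.649
```

>>> drive_tool(
  increments=[
    [[0, 0, -0.02], 0],
    [[0, 0, -0.08], 0],
    [[0, 0, -0.14], 0],
    [[0, 0, -0.18], 0],
    [[0, 0, -0.2], 0],
    [[0, 0, -0.2], 0],
    [[0, 0, -0.2], 0],
    [[0, 0, -0.2], 0],
  ],
)

```text
time_s: 17.85
eef_pos: [0.4226, 0.2512, 0.2677]
eef_rot: [-0.001, 0.002, 1.0, -0.0]
wrist_force: [-0.3, 0.3, -5.3]
opening: 0.647
```

Run:
```python
from h import *
f=[]
for i in range(4):
    camera("side");o=get_obs();f.append(np.r_[o["wrist_force"],o["torque"]])
print(np.mean(f,0).round(2),np.std(f,0).round(2),o["eef_pos"],o["opening"])
```

```text
[-0.19 -0.19 -5.24  0.04 -0.01 -0.  ] [0.09 0.48 0.34 0.01 0.03 0.03] [0.42274818 0.25128697 0.26796082] 0.6504239371424452
```

5.24 N (≈0.53 kg) is within the heaviest tin's range of 0.49–0.59 kg, and no other tin exceeds 0.32 kg. Carrying it up, then across.

>>> drive_tool(
  increments=[
    [[0, 0, -0.04], 0],
    [[0, 0, -0.12], 0],
    [[0, 0, -0.22], 0],
    [[0, 0, -0.32], 0],
    [[0, 0, -0.4], 0],
    [[0, 0, -0.45], 0],
    [[0, 0, -0.46], 0],
    [[0, 0, -0.46], 0],
  ],
)

```text
time_s: 19.05
eef_pos: [0.4226, 0.2512, 0.3827]
eef_rot: [-0.0, 0.002, 1.0, -0.0]
wrist_force: [-0.6, -0.3, -6.1]
opening: 0.645
```

>>> drive_tool(
  increments=[
    [[-0.01, -0.04, 0], 0],
    [[-0.03, -0.16, 0], 0],
    [[-0.07, -0.35, 0], 0],
    [[-0.12, -0.56, 0], 0],
    [[-0.16, -0.75, 0], 0],
    [[-0.19, -0.9, 0], 0],
    [[-0.21, -0.98, 0], 0],
    [[-0.22, -1.0, 0], 0],
  ],
)

```text
time_s: 20.05
eef_pos: [0.4768, -0.0005, 0.3825]
eef_rot: [-0.001, 0.003, 1.0, 0.0]
wrist_force: [0.3, -0.7, -5.6]
opening: 0.648
```

>>> drive_tool(
  increments=[
    [[-0.02, -0.02, 0], 0],
    [[-0.02, -0.03, 0], 0],
    [[-0.02, -0.03, 0], 0],
    [[-0.02, -0.03, 0], 0],
    [[-0.02, -0.03, 0], 0],
    [[-0.02, -0.03, 0], 0],
    [[-0.02, -0.03, 0], 0],
    [[-0.02, -0.03, 0], 0],
  ],
)

```text
time_s: 21.05
eef_pos: [0.4817, -0.0064, 0.3832]
eef_rot: [-0.0, 0.002, 1.0, 0.0]
wrist_force: [-0.2, -0.5, -5.3]
opening: 0.652
```

Run:
```python
from h import *
S=camera("scene");D=camera("side");o=get_obs();print(o["time_s"],o["eef_pos"],o["wrist_force"],o["dq"].round(3),o["opening"])
cv2.imwrite("pics/f.png",np.vstack([S[90:390,80:580],D[90:390,180:640] if 0 else cv2.resize(D[130:360,200:500],(500,300))]))
```

```text
21.15 [ 0.48176118 -0.00645809  0.3832091 ] [-0.96071317 -0.68857735 -5.25618224] [-0.001 -0.001  0.001  0.001  0.    -0.002] 0.64839058894529
```

View pics/f.png

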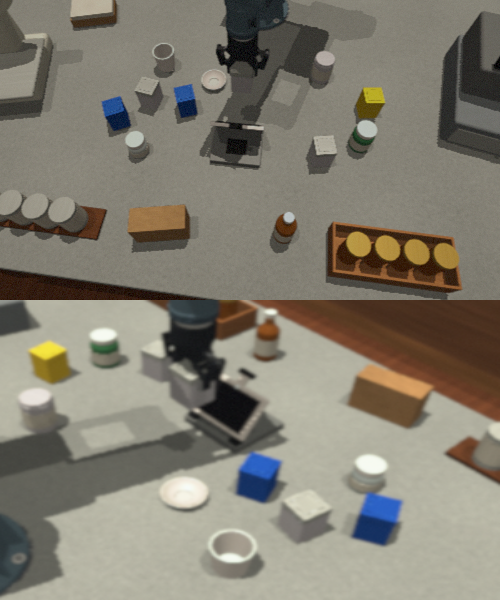

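The tin is held upright just in front of the raised panel: side crop (193,383), panel (230,410). The two other metal tins stand at scene crop (324,147) and (148,92), and the other goods are where they were. Handing in.

```bash
python3 -c "
from bench import *
hand_in()"
```

```text
the job is handed in; nothing more can be done
```

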